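# Index the lug under the press and stroke it

## Robot

A 7-joint arm with a two-finger parallel gripper is mounted at the origin on the work surface. World frame = base frame: x ahead of the robot, y to its left, z up, the work surface at z = 0. Lengths are in mm, angles in rad, forces in N, time in s.
With the tool pointing down it reaches from about 425 to 825 mm from the base axis. Payload 3.6 kg.
Tool frame: the origin (TCP) lies between the finger pads; the fingertips stand ahead of it and the grasp point (between the pads) lies 5 mm behind it (r.nose_length is the z of the fingertips in the tool frame, in mm); z points along the fingers, y is the line along which they close (so a half turn about z gives the same grasp; the last joint's range is limited). The gripper opens to 93 mm and grips with 3 to 60 N. Pads are 15 mm wide; open, the fingers measure 128 mm over their backs; the gripper's body (75 mm by 188 mm) begins 65 mm behind the grasp point.
Start: joints at [1.224, 0.615, -0.013, 1.423, 0.008, 1.103, -0.04], TCP at [204.973, -616.805, 232.64] pointing down, gripper open.
Joint ranges: [-3.12, 3.12], [-0.3, 2.06], [-1.34, 1.32], [0.26, 2.42], [-1.36, 4.5], [0.01, 1.98], [-2.84, 2.84]. Speed limits (rad/s): [2.79, 2.79, 3.14, 3.14, 3.14, 3.14, 3.14].

## Interface

Orientations are given as [roll, pitch, yaw] about the fixed x, y, z axes, in that order (R = Rz(yaw) Ry(pitch) Rx(roll)).
In Python, from plant import monitor, camera, calibration, r gives the robot as it stands.
- The arm moves only by the tool drive_tool, never from a script. Its argument "commands" is a list of rows, each a list of 3 entries, a list of its own where there are three numbers: the shift along the world's x, y, z in units of 0.1 m (1.0 is 0.1 m), then the turn, a rotation vector about the world's x, y, z in units of pi rad (1.0 is pi rad), then the gripper command: -1 is shut, 1 is fully open, values between are in proportion. A call has 1 to 5 rows; each row is the pose to reach, as a shift and turn from the pose commanded when the call began, turning the shorter way round; what a row does not reach only later rows make up. A row lasts 1/8 s, in which the tool goes at most 62.5 mm and 10.7 degrees, less where a joint would pass 70% of its speed; a pose out of reach is approached as far as the arm can. A call with a number of a shift or a turn outside -1 to 1 is refused whole. A call with a gripper value outside its range is refused whole. The fingers move at their own pace and stop on an object; "newtons" is the grip in N (left out, the last holds). Time passes only in rows, so rows that repeat a pose let the fingers close. It gives the time, the measured TCP pose, the force, the opening and the grip force at its end, in the units of the state.
- monitor.state(): the state, without advancing time (a new reading comes with each control period).
- camera(name): name is "scene" or "top" or "wrist"; returns the picture (480x640x3 uint8, red, green, blue); there is no depth.
- calibration(name): a dict with "fx", "fy", "cx", "cy" (pixels), "cam_to_world" (4x4, takes a point from camera to world coordinates). Camera axes: x right, y down, z forward; pixel columns grow to the right and rows downward; lengths in mm; the calibration is good to about 2 mm. A picture is of the moment at which its call begins: read the wrist's pose just before it. calibration takes no time and is no camera call; for the wrist camera it gives the pose at the moment of the call.
- r.sign_off(): hands the job in; it is judged then, once.
The state is a dict: "time_s": time; "joints": joint angles; "joint_vel": joint speeds; "tau": joint torques, N m; "tool_pos": TCP position; "tool_rot": TCP orientation; "ft_force": force on the tool from outside, world axes, zero at the start; "wrist_torque": the same for the moment, N m; "gripper_width": finger opening in mm; "gripper_force": force on a finger pad.
Only numpy, scipy, OpenCV 4.12 (cv2) and the standard library are available. Lean on these libraries where they do the work, as an engineer would, in place of code of your own. Each camera call takes 0.05 s, during which the arm holds its last target. There are 200 camera calls.

## Task

Crank the handwheel by its upright knob, anticlockwise seen from above, until the copper lug on the round table stands directly under the press ram and the knob is at the index pin; every full turn of the wheel carries the table on by just one of its twelve stations, so count the turns. Only then pull the press lever fully down to press the lug, and swing it back up to its raised stop. Leave the wheel at the pin, the loose parts on the bench where they lie, and let go of everything.

Things in the scene. Friction and masses are not known exactly. Their poses are not given: they have to be found in the camera images.
- indexer: cast machine on the bench, base plate 300 x 360 x 12 mm. Origin on the bench under the round table's axis; x points to the press. In its frame (mm): base x -100..200, y -255..105; round table 200 in diameter, top at z 75, twelve stations 30 degrees apart on a 72 radius (eleven dark spots and the lug); press x 40..190, y -45..47, up to z 250, its ram up to z 288
- handwheel (a joint): handwheel angle (rad), growing anticlockwise from above, counted over all turns; starts between -17.5 and -7.5, is 0 with the lug under the ram and the knob at the index pin. The table turns the same way 1/12 as far (one turn = 30 degrees). Stays where it is left; takes about 2 to 3 N at the knob
- dial (a joint): angle of the round table in rad, anticlockwise from above positive, geared to the handwheel (handwheel / 12); 0 = lug under the ram
- wheel_center (a point): point on the handwheel's vertical axis (machine x -20, y -185 mm), 125 mm above the bench, level with the middle of the knob. Dark steel wheel, 112 mm over its rim, top of the rim 98 mm above the bench. The index pin is a fixed pointed 16 mm brass post, 87 mm tall, 75 mm from the axis towards the machine's -x
- knob_mid (a point): middle of the grip of the crank knob: an upright black cylinder, 22 mm in diameter, from 98 to 148 mm above the bench, on the wheel's rim 50 mm from the axis; it spins freely on its own upright axis, so a grip need not turn with the wheel. Clear all round above the rim
- lug_barrel (a point): top of the copper lug's barrel (lug 54 mm long, 18 mm wide, lying radially in its holder on the table, barrel outward), 72 mm from the table's axis, 96 mm above the bench
- ram_tip (a point): centre of the ram's lower face (28 mm round steel die), 72 mm from the table's axis towards the machine's x, 127 mm above the bench when raised; it goes down 30 mm with the lever
- press_lever (a joint): angle of the press lever in rad: 0 = raised stop (lever 33 degrees above level), 0.85 = fully down at its stop (about 16 degrees below level). It stays where it is left; moving takes up to about 8 N at the ball
- lever_ball (a point): centre of the black 32 mm ball on the lever's end, 210 mm from the pivot. The lever, a 12 mm steel bar at machine y 55 mm, points from the pivot to the machine's -x, towards the robot; the ball goes from 324 mm above the bench (raised) to about 153 mm (down), in an arc about lever_pivot in the machine's x-z plane
- lever_pivot (a point): centre of the lever's hinge, 210 mm above the bench, axis along the machine's y (at x 105, y 55 mm of the machine)
- crimp_die: bystander: chrome steel crimp die, block 34 x 28 x 18 mm with a 20 mm round spigot on top, 34 mm tall; origin under its centre
- spool_core: bystander: blue plastic spool core, 50 mm flanges, 40 mm tall, standing; origin under its centre
- hex_bolt: bystander: steel hex bolt standing on its 26 mm head, 50 mm tall; origin under its centre
- post_cap: bystander: white ceramic post cap, 38 mm wide, 30 mm tall; origin under its centre

How it is judged (in metres and radians):
On the way, in this order (a step that is already met when the one before it is completed fails the run):
1. the lug is under the ram with the knob at the index pin (handwheel within 0.45 rad of 0) (value of joint handwheel between -0.45 and 0.45 rad), for 0.3 s.
2. the lever is pulled fully down (over 0.78 rad) with the lug under the ram (all of step 1 and value of joint press_lever above 0.78 rad), for 0.2 s.
At the end, for the whole second after the job is handed in: The handwheel is within 0.45 rad of 0 (lug under the ram to about 3 mm, knob at the index pin), the press lever is back within 0.12 rad of its raised stop after its full stroke, both at rest, and the loose parts were not moved by more than 20 mm (all of step 1 and value of joint press_lever below 0.12 rad and velocity of joint handwheel between -0.1 and 0.1 rad/s and velocity of joint press_lever between -0.1 and 0.1 rad/s); the robot touches nothing.
It fails at once if the lever is pulled down by more than 0.25 rad while the lug is not under the ram (value of joint press_lever above 0.25 rad and not (value of joint handwheel between -0.45 and 0.45 rad)).
It fails at once if a loose part on the bench is moved by more than 20 mm (distance of any of crimp_die, spool_core, hex_bolt, post_cap from where it was at the start of the episode above 0.02 m).
It also fails if it takes over 72 s, if anything falls off the work surface, if the arm or the gripper's body presses on something with over 40 N, if the wrist force passes 120 N, or if a joint passes its speed limit or range.

## Working session

There is one attempt and no reset: what is moved stays moved. The work goes in short steps, Python scripts to look and compute and a tool call to move; the robot and the scene stay as the last step left them, time stands still between calls to the robot, and variables do not carry over. Pictures are saved under pics/ and viewed, at most 10 in all, crops included, and the job is handed in when it is done.

Besides the shell and the picture viewer there is one more tool, called after "Request:" by a JSON object that holds its "op" and its "data". drive_tool: Moves the arm, as the interface text tells. Its arguments: {"type":"object","properties":{"commands":{"type":"array"},"newtons":{"type":"number"}},"required":["commands"]}

```bash
mkdir -p pics; ls; python3 - <<'E'
from plant import monitor,camera,calibration,r
import cv2
for n in("top","scene"):
    im=camera(n); cv2.imwrite(f"pics/{n}0.png",im[...,::-1]); c=calibration(n); print(n,c)
s=monitor.state(); print(s, r.nose_length)
E
```

```text
pics
top {'fx': 456.06695446058507, 'fy': 456.06695446058507, 'cx': 316.571202477055, 'cy': 236.68810647104021, 'cam_to_world': array([[-2.54738064e-02, -9.98587138e-01,  4.66348942e-02,
         4.98764532e+02],
       [-9.99518293e-01,  2.46148113e-02, -1.89021861e-02,
         1.01999168e+02],
       [ 1.77275708e-02, -4.70939405e-02, -9.98733145e-01,
         1.11423072e+03],
       [ 0.00000000e+00,  0.00000000e+00,  0.00000000e+00,
         1.00000000e+00]])}
scene {'fx': 560.0141506757652, 'fy': 560.0141506757652, 'cx': 321.459838767641, 'cy': 239.5865675444675, 'cam_to_world': array([[-9.87896347e-01,  1.13410581e-01, -1.05824610e-01,
         6.45836698e+02],
       [ 1.54872645e-01,  7.59315034e-01, -6.32024638e-01,
         6.31985491e+02],
       [ 8.67593582e-03, -6.40764168e-01, -7.67688745e-01,
         8.79426584e+02],
       [ 0.00000000e+00,  0.00000000e+00,  0.00000000e+00,
         1.00000000e+00]])}
{'time_s': 0.1, 'joints': array([ 1.22350996,  0.61581495, -0.01259229,  1.42467873,  0.00812921,
        1.10336582, -0.04040828]), 'joint_vel': array([ 0.00040898, -0.0028964 ,  0.00043242, -0.00441468, -0.0003182 ,
       -0.00049858, -0.00221561]), 'tau': array([ 6.93151687e-04, -4.60041261e+01,  2.09834338e-01, -1.66242957e+01,
       -6.11971901e-02,  1.69698091e-02,  1.04077310e-04]), 'tool_pos': array([ 204.74296444, -616.23403821,  231.62178661]), 'tool_rot': array([-3.13937743e+00,  6.50884031e-05,  3.20836601e-01]), 'ft_force': array([ 0.00891186, -0.60425027, -0.18265802]), 'wrist_torque': array([-0.00225906, -0.02682342,  0.01644197]), 'gripper_force': 0.0, 'gripper_width': 93.0355836366644} 14.0
```

View pics/top0.png

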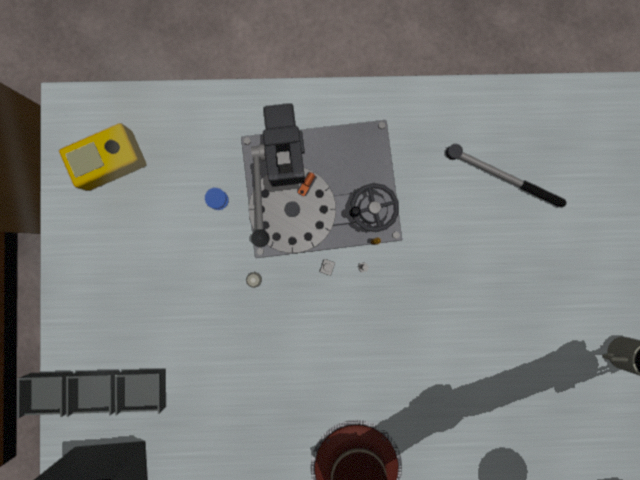

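View pics/scene0.png

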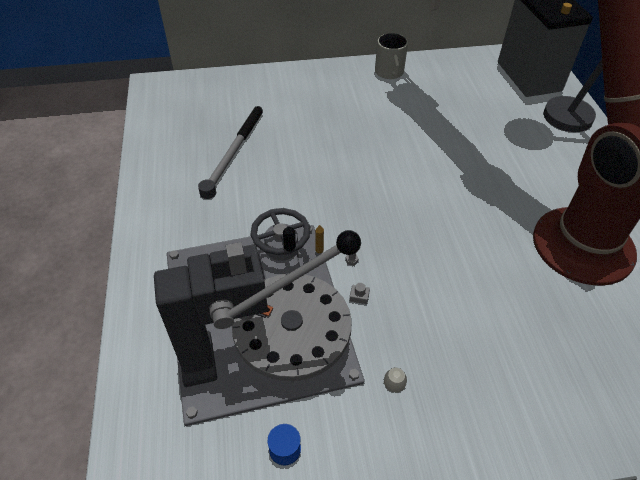

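The top view shows the table hub at about (292,209), lug (307,184), wheel (374,207), knob (354,212), pin (376,241), ball (260,238). The scene view has the knob at (289,238), pin (319,240) and ball (348,243). I'll refine these with a crop and masks.

```bash
cat > h.py <<'E'
import numpy as np,cv2
from plant import monitor,camera,calibration,r
def ray(n,u,v,c=None):
    c=c or calibration(n); M=c["cam_to_world"]
    d=M[:3,:3]@np.array([(u-c["cx"])/c["fx"],(v-c["cy"])/c["fy"],1]); return M[:3,3],d
def plane(n,u,v,z,c=None):
    o,d=ray(n,u,v,c); return o+d*(z-o[2])/d[2]
def tri(*obs):  # (name,u,v)
    A=np.zeros((3,3));b=np.zeros(3);
    R=[ray(*o) for o in obs]
    for o,d in R:
        d=d/np.linalg.norm(d);P=np.eye(3)-np.outer(d,d);A+=P;b+=P@o
    x=np.linalg.solve(A,b); return x
def st():
    s=monitor.state(); return {k:np.round(s[k],3) for k in("time_s","joints","tool_pos","tool_rot","ft_force","gripper_width","gripper_force")}
E
python3 - <<'E'
from h import *
im=cv2.imread("pics/top0.png"); hsv=cv2.cvtColor(im,cv2.COLOR_BGR2HSV)
c=cv2.resize(im[90:270,230:410],None,fx=3.3,fy=3.3,interpolation=cv2.INTER_CUBIC); cv2.imwrite("pics/crop.png",c)
# base plate corners
Pc=[plane("top",*p,12) for p in [(242,137),(386,121),(402,240),(255,258)]]
M=np.array([[200,105],[200,-255],[-100,-255],[-100,105]])
W=np.array(Pc)[:,:2]
A,_=cv2.estimateAffinePartial2D(M.astype(np.float32),W.astype(np.float32)); print("fit",A,np.hypot(*A[:,0]),np.degrees(np.arctan2(A[1,0],A[0,0])))
print("corner res",np.round((A[:,:2]@M.T).T+A[:,2]-W,1).tolist())
def inv(p): return np.round(np.linalg.solve(A[:,:2],p[:2]-A[:,2]),1)
for n,p,z in [("hub",(292,209),78),("wheel",(374,207),98),("knob",(354,212),148),("lug",(308,183),94),("pin",(376,241),87),("ball",(260,238),324)]:
    w=plane("top",*p,z); print(n,w.round(1),inv(w))
print("pinTri",tri(("top",376,241),("scene",319,228)),"ball",tri(("top",260,238),("scene",348,243)),"knobtop",tri(("top",354,212),("scene",289,230)))
E
```

```text
fit [[ 9.84112557e-01 -9.27275486e-02  6.10813843e+02]
 [ 9.27275486e-02  9.84112557e-01  1.35393374e+02]] 0.9884715086616022 5.382775850293694
corner res [[-0.0, 0.6], [0.9, -0.4], [-1.0, 1.1], [0.2, -1.3]]
hub [611.7 136.8  78. ] [1.  1.3]
wheel [609.7 -47.7  98. ] [ -18.5 -184.3]
knob [594.5   2.7 148. ] [ -29.  -132.1]
lug [667.9  98.9  94. ] [ 54.  -42.2]
pin [533.7 -51.5  87. ] [ -95.4 -180.9]
ball [535.8 185.  324. ] [-70.8  57.1]
pinTri [535.0098246  -52.39384367  82.69226263] ball [536.05787852 185.00396685 323.42247104] knobtop [595.77627792   2.55344009 150.11504645]
```

View pics/crop.png

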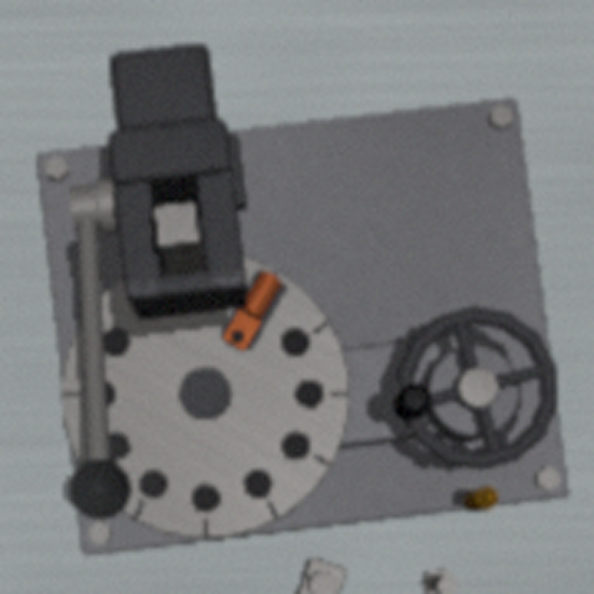

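The crop matches the model: yaw is about 5.4°, the wheel axis about (609,-48), and the knob about (596,1). The lug is near -36° and the knob near 100° in the machine frame, so the wheel angle is about -440° (-7.68 rad), or 1.22 turns to go. Moving over now.

Request:
{"op": "drive_tool", "data": {"commands": [[[0.3,0.5,0],[0,0,0.035],1],[[0.6,1,0],[0,0,0.07],1]]}}

```text
time_s: 0.35
tool_pos: [265.2, -515.5, 231.9]
tool_rot: [-3.141, -0.0, 0.543]
ft_force: [0.7, -0.1, 0.4]
gripper_width: 92.9
gripper_force: 0.0
```

Request:
{"op": "drive_tool", "data": {"commands": [[[0.3,0.5,0],[0,0,0.035],1],[[0.6,1,0],[0,0,0.07],1]]}}

```text
time_s: 0.6
tool_pos: [325.6, -414.9, 232.4]
tool_rot: [-3.141, -0.0, 0.764]
ft_force: [-0.0, -0.4, 0.4]
gripper_width: 93.1
gripper_force: 0.0
```

Request:
{"op": "drive_tool", "data": {"commands": [[[0.3,0.5,0],[0,0,0.035],1],[[0.6,1,0],[0,0,0.07],1]]}}

```text
time_s: 0.85
tool_pos: [385.5, -315.0, 232.5]
tool_rot: [-3.141, -0.0, 0.984]
ft_force: [0.2, -0.5, 0.4]
gripper_width: 92.9
gripper_force: 0.0
```

Request:
{"op": "drive_tool", "data": {"commands": [[[0.3,0.5,0],[0,0,0.035],1],[[0.6,1,0],[0,0,0.07],1]]}}

```text
time_s: 1.1
tool_pos: [445.5, -215.2, 232.5]
tool_rot: [-3.141, 0.0, 1.204]
ft_force: [0.4, -0.6, -0.7]
gripper_width: 93.0
gripper_force: 0.0
```

Request:
{"op": "drive_tool", "data": {"commands": [[[0.3,0.5,0],[0,0,0.035],1],[[0.6,1,0],[0,0,0.07],1],[[0.6,1,0],[0,0,0.07],1]]}}

```text
time_s: 1.48
tool_pos: [506.9, -110.8, 232.6]
tool_rot: [3.141, -0.004, 1.431]
ft_force: [-0.4, -0.6, 0.1]
gripper_width: 93.0
gripper_force: 0.0
```

Request:
{"op": "drive_tool", "data": {"commands": [[[0.45,0.5,0],[0,0,0.037],1],[[0.89,1,0],[0,0,0.074],1],[[0.89,1,0],[0,0,0.074],1],[[0.89,1,0],[0,0,0.074],1]]}}

```text
time_s: 1.98
tool_pos: [593.4, -18.0, 231.8]
tool_rot: [-3.139, 0.001, 1.652]
ft_force: [0.4, -0.6, -0.0]
gripper_width: 92.5
gripper_force: 0.0
```

```bash
python3 - <<'E'
from h import *
print(st()); c=calibration("wrist"); im=camera("wrist"); cv2.imwrite("pics/w1.png",im[...,::-1])
M=np.linalg.inv(c["cam_to_world"])
for n,p in [("knobtop",(596,1,148)),("axis",(609,-48,98))]:
    q=M@np.array([*p,1]); print(n,c["fx"]*q[0]/q[2]+c["cx"],c["fy"]*q[1]/q[2]+c["cy"])
g=im.max(2)<35
print(c["cam_to_world"].round(2))
E
```

```text
{'time_s': np.float64(1.975), 'joints': array([ 0.262,  0.559, -0.437,  1.585,  0.262,  1.058, -0.166]), 'tool_pos': array([593.37 , -17.972, 231.825]), 'tool_rot': array([-3.139e+00,  1.000e-03,  1.652e+00]), 'ft_force': array([ 0.395, -0.621, -0.043]), 'gripper_width': np.float64(92.516), 'gripper_force': np.float64(0.0)}
knobtop 324.61070715116 216.23080042468345
axis 335.48974211059243 265.77092455476225
[[ 1.0000e+00  8.0000e-02  2.0000e-02  5.8633e+02]
 [ 8.0000e-02 -9.6000e-01 -2.8000e-01  6.2330e+01]
 [-0.0000e+00  2.9000e-01 -9.6000e-01  3.8342e+02]
 [ 0.0000e+00  0.0000e+00  0.0000e+00  1.0000e+00]]
```

View pics/w1.png

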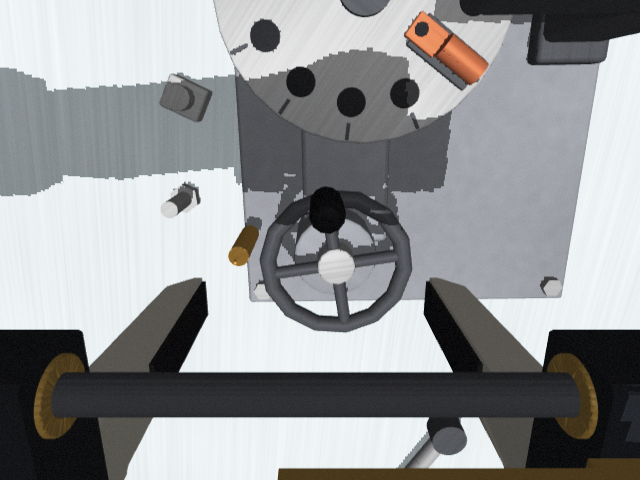

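The wrist view shows the hub at (336,266) and the knob top at about (326,216). Both match the predicted pixels, so I'm lowering onto the knob.

Request:
{"op": "drive_tool", "data": {"commands": [[[0.03,0.19,0],[0,0,0],1],[[0.03,0.19,-0.5],[0,0,0],1],[[0.03,0.19,-1.0],[0,0,0],1],[[0.03,0.19,-1.0],[0,0,0],1]]}}

```text
time_s: 2.52
tool_pos: [593.7, 1.6, 129.5]
tool_rot: [-3.133, 0.0, 1.652]
ft_force: [0.5, -0.2, 0.6]
gripper_width: 93.1
gripper_force: 0.0
```

Request:
{"op": "drive_tool", "data": {"commands": [[[0,0,-0.1],[0,0,0],1],[[0,0,-0.1],[0,0,0],-0.4],[[0,0,-0.1],[0,0,0],-1],[[0,0,-0.1],[0,0,0],-1],[[0,0,-0.1],[0,0,0],-1]], "newtons": 15}}

```text
time_s: 3.15
tool_pos: [597.2, 2.2, 123.1]
tool_rot: [3.141, 0.0, 1.653]
ft_force: [0.3, -0.3, 1.1]
gripper_width: 57.7
gripper_force: 0.0
```

Request:
{"op": "drive_tool", "data": {"commands": [[[0,0,0],[0,0,0],-1],[[0,0,0],[0,0,0],-1],[[0,0,0],[0,0,0],-1]]}}

```text
time_s: 3.52
tool_pos: [596.9, 2.2, 122.6]
tool_rot: [-3.141, -0.0, 1.653]
ft_force: [0.8, -0.1, -0.5]
gripper_width: 27.6
gripper_force: 0.0
```

Request:
{"op": "drive_tool", "data": {"commands": [[[0,0,0],[0,0,0],-1],[[0,0,0],[0,0,0],-1],[[0,0,0],[0,0,0],-1]]}}

```text
time_s: 3.9
tool_pos: [597.5, 2.4, 122.7]
tool_rot: [3.14, -0.0, 1.653]
ft_force: [1.8, 0.4, -1.2]
gripper_width: 21.9
gripper_force: 15.0
```

```bash
python3 - <<'E'
from h import *
s=st();print(s)
# circle waypoints relative to the knob's start, pixel-free model
C=np.array([609,-48.]);a0=np.degrees(np.arctan2(2-(-48),597-609));print("a0",a0)
end=185.4+360;print("total",end-a0)
n=15
P=[C+50*np.array([np.cos(t),np.sin(t)]) for t in np.radians(np.linspace(a0,end,n+1))]
for k in range(0,n,5): print([((P[k+j]-P[k])/100).round(2).tolist() for j in range(1,6)])
print(np.round(P,1).tolist())
E
```

```text
{'time_s': np.float64(3.9), 'joints': array([ 0.199,  0.684, -0.392,  1.699,  0.335,  0.824, -0.261]), 'tool_pos': array([597.537,   2.351, 122.692]), 'tool_rot': array([ 3.14 , -0.   ,  1.653]), 'ft_force': array([ 1.799,  0.373, -1.18 ]), 'gripper_width': np.float64(21.884), 'gripper_force': np.float64(15.0)}
a0 103.49573328079582
total 441.90426671920414
[[-0.22, -0.12], [-0.36, -0.34], [-0.37, -0.59], [-0.26, -0.82], [-0.05, -0.96]]
[[0.25, -0.02], [0.48, 0.09], [0.63, 0.29], [0.66, 0.55], [0.56, 0.78]]
[[-0.2, 0.15], [-0.45, 0.19], [-0.69, 0.09], [-0.85, -0.1], [-0.89, -0.36]]
[[597.3, 0.6], [574.9, -11.4], [561.3, -32.9], [560.1, -58.3], [571.5, -81.0], [592.6, -95.2], [617.9, -97.2], [641.0, -86.5], [655.7, -65.8], [658.4, -40.5], [648.3, -17.1], [628.1, -1.8], [602.9, 1.6], [579.3, -7.8], [563.3, -27.6], [559.2, -52.7]]
```

Request:
{"op": "drive_tool", "data": {"commands": [[[-0.22,-0.12,0],[0,0,0],-1],[[-0.36,-0.34,0],[0,0,0],-1],[[-0.37,-0.59,0],[0,0,0],-1],[[-0.26,-0.82,0],[0,0,0],-1],[[-0.05,-0.96,0],[0,0,0],-1]]}}

```text
time_s: 4.53
tool_pos: [590.7, -92.2, 122.7]
tool_rot: [-3.138, -0.004, 1.653]
ft_force: [-0.8, 7.7, 0.9]
gripper_width: 21.3
gripper_force: 15.0
```

Request:
{"op": "drive_tool", "data": {"commands": [[[0.25,-0.02,0],[0,0,0],-1],[[0.48,0.09,0],[0,0,0],-1],[[0.63,0.29,0],[0,0,0],-1],[[0.66,0.55,0],[0,0,0],-1],[[0.56,0.78,0],[0,0,0],-1]]}}

```text
time_s: 5.15
tool_pos: [650.9, -17.0, 122.8]
tool_rot: [3.136, 0.002, 1.651]
ft_force: [2.7, -3.0, 0.1]
gripper_width: 21.6
gripper_force: 15.0
```

Request:
{"op": "drive_tool", "data": {"commands": [[[-0.2,0.15,0],[0,0,0],-1],[[-0.45,0.19,0],[0,0,0],-1],[[-0.69,0.09,0],[0,0,0],-1],[[-0.85,-0.1,0],[0,0,0],-1],[[-0.89,-0.36,0],[0,0,0],-1]]}}

```text
time_s: 5.78
tool_pos: [560.1, -49.7, 122.8]
tool_rot: [3.137, -0.003, 1.656]
ft_force: [8.7, 3.8, -9.6]
gripper_width: 21.3
gripper_force: 15.0
```

Request:
{"op": "drive_tool", "data": {"commands": [[[0,0,0],[0,0,0],-1],[[0,0,0],[0,0,0],-1],[[0,0,0],[0,0,0],-1]]}}

```text
time_s: 6.15
tool_pos: [560.5, -52.4, 122.8]
tool_rot: [3.138, 0.001, 1.653]
ft_force: [4.9, -2.1, -4.1]
gripper_width: 21.7
gripper_force: 15.0
```

```bash
python3 - <<'E'
from h import *
print(st())
im=cv2.cvtColor(camera("top"),cv2.COLOR_RGB2BGR); cv2.imwrite("pics/top2.png",cv2.resize(im[90:270,210:410],None,fx=3,fy=3,interpolation=cv2.INTER_CUBIC))
E
```

```text
{'time_s': np.float64(6.15), 'joints': array([ 0.308,  0.64 , -0.4  ,  1.8  ,  0.342,  0.766, -0.187]), 'tool_pos': array([560.54 , -52.393, 122.752]), 'tool_rot': array([3.138e+00, 1.000e-03, 1.653e+00]), 'ft_force': array([ 4.937, -2.064, -4.079]), 'gripper_width': np.float64(21.654), 'gripper_force': np.float64(15.0)}
```

View pics/top2.png

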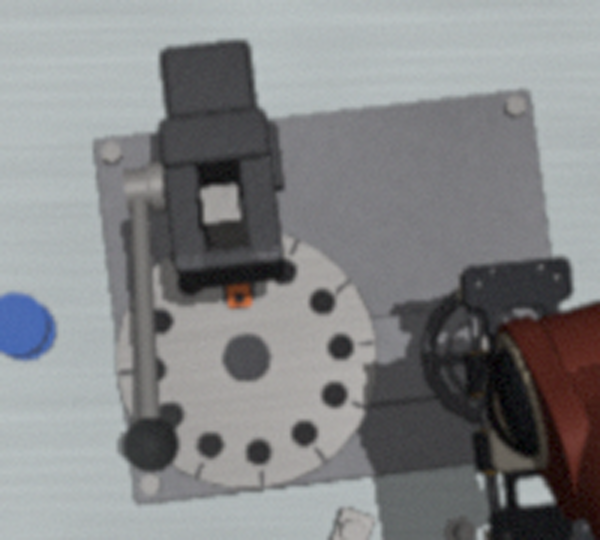

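The lug at (239,295) is in line with the hub (246,357) and the ram, so I'll release the knob and move to the ball.

Request:
{"op": "drive_tool", "data": {"commands": [[[0,0,0],[0,0,0],1],[[0,0,0],[0,0,0],1],[[0,0,0],[0,0,0],1],[[0,0,0],[0,0,0],1],[[0,0,0],[0,0,0],1]]}}

```text
time_s: 6.82
tool_pos: [558.8, -51.8, 122.6]
tool_rot: [-3.141, -0.0, 1.653]
ft_force: [-0.2, -1.0, -0.4]
gripper_width: 66.7
gripper_force: 0.0
```

Request:
{"op": "drive_tool", "data": {"commands": [[[0,0,0.3],[0,0,0],1],[[0,0,0.6],[0,0,0],1],[[0,0,1],[0,0,0],1]]}}

```text
time_s: 7.2
tool_pos: [558.2, -51.9, 222.9]
tool_rot: [-3.139, -0.0, 1.653]
ft_force: [0.3, 0.6, 0.1]
gripper_width: 92.3
gripper_force: 0.0
```

Request:
{"op": "drive_tool", "data": {"commands": [[[0,0,0.3],[0,0,0.05],1],[[0,0,0.6],[0,0,0.1],1],[[0,0,1],[0,0,0.15],1],[[0,0,1],[0,0,0.2],1],[[0,0,1],[0,0,0.25],1]]}}

```text
time_s: 7.82
tool_pos: [558.9, -51.9, 323.2]
tool_rot: [3.141, 0.001, 2.443]
ft_force: [0.1, 0.8, -0.3]
gripper_width: 92.9
gripper_force: 0.0
```

Request:
{"op": "drive_tool", "data": {"commands": [[[0,0,0.3],[0,0,0.05],1],[[0,0,0.6],[0,0,0.1],1],[[0,0,0.75],[0,0,0.15],1],[[0,0,0.75],[0,0,0.2],1],[[0,0,0.75],[0,0,0.255],1]]}}

```text
time_s: 8.45
tool_pos: [558.8, -51.8, 397.8]
tool_rot: [-3.141, -0.0, -3.038]
ft_force: [-0.3, 1.0, -0.2]
gripper_width: 92.9
gripper_force: 0.0
```

Request:
{"op": "drive_tool", "data": {"commands": [[[-0.05,0.5,0],[0,0,0],1],[[-0.1,1,0],[0,0,0],1]]}}

```text
time_s: 8.7
tool_pos: [548.8, 48.6, 397.4]
tool_rot: [3.141, -0.001, -3.046]
ft_force: [0.6, 0.8, 0.3]
gripper_width: 93.2
gripper_force: 0.0
```

Request:
{"op": "drive_tool", "data": {"commands": [[[-0.05,0.5,0],[0,0,0],1],[[-0.1,1,0],[0,0,0],1],[[-0.1,1,0],[0,0,0],1]]}}

```text
time_s: 9.07
tool_pos: [536.7, 153.6, 398.1]
tool_rot: [3.139, -0.0, -3.034]
ft_force: [-1.2, -0.1, 0.5]
gripper_width: 93.0
gripper_force: 0.0
```

```bash
python3 - <<'E'
from h import *
print(st()); c=calibration("wrist"); im=camera("wrist"); cv2.imwrite("pics/w2.png",im[...,::-1])
M=np.linalg.inv(c["cam_to_world"])
for n,p in [("ball",(536,185,324)),("knobtop",(559,-53,148)),("pin",(534,-55,87)),("axis",(609,-48,98))]:
    q=M@np.array([*p,1]); print(n,c["fx"]*q[0]/q[2]+c["cx"],c["fy"]*q[1]/q[2]+c["cy"],16*c["fx"]/q[2])
E
```

```text
{'time_s': np.float64(9.075), 'joints': array([ 0.232,  0.473, -0.916,  1.382,  0.37 ,  1.464,  1.01 ]), 'tool_pos': array([536.709, 153.552, 398.135]), 'tool_rot': array([ 3.139, -0.   , -3.034]), 'ft_force': array([-1.17 , -0.066,  0.475]), 'gripper_width': np.float64(92.992), 'gripper_force': np.float64(0.0)}
ball 368.58659150919607 256.8320385605585 28.352911737638586
knobtop 96.36463719182368 191.07429588411696 16.715304969696152
pin 121.32462725581507 157.00558286936405 14.844682059369
axis 124.90267909786914 226.96919580328412 14.500135978341172
```

View pics/w2.png

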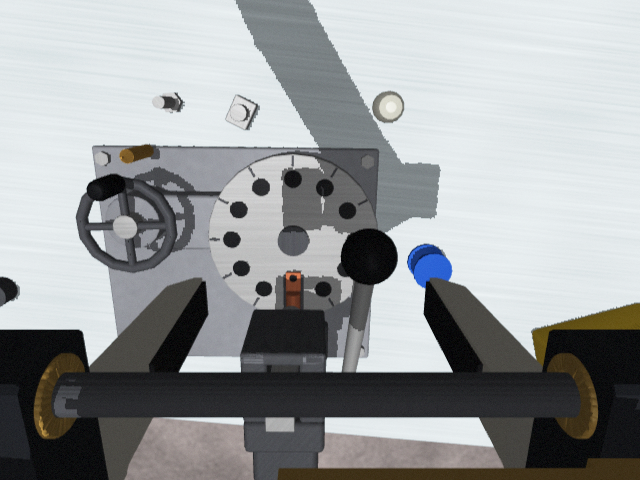

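The ball is at (369,257), exactly as predicted, and the knob sits at the pin. The lug is in line with the ram at (293,290). Gripping the ball next.

Request:
{"op": "drive_tool", "data": {"commands": [[[0,0.31,0],[0,0,0],1],[[0,0.31,0],[0,0,0],1],[[0,0.31,-0.4],[0,0,0],1],[[0,0.31,-0.79],[0,0,0],1],[[0,0.31,-0.79],[0,0,0],-0.2]], "newtons": 25}}

```text
time_s: 9.75
tool_pos: [538.6, 175.3, 315.9]
tool_rot: [-3.138, -0.006, -3.047]
ft_force: [-0.1, -0.3, 0.3]
gripper_width: 87.0
gripper_force: 0.0
```

Request:
{"op": "drive_tool", "data": {"commands": [[[0,0,0],[0,0,0],-1],[[0,0,0],[0,0,0],-1],[[0,0,0],[0,0,0],-1],[[0,0,0],[0,0,0],-1],[[0,0,0],[0,0,0],-1]]}}

```text
time_s: 10.38
tool_pos: [538.9, 180.9, 319.0]
tool_rot: [3.138, 0.001, -3.043]
ft_force: [0.3, 7.4, -2.3]
gripper_width: 37.6
gripper_force: 3.1
```

```bash
python3 - <<'E'
from h import *
print(st())
u=np.array([.9956,.0938]); p0=np.arcsin(114/210)
P=[]
for a in np.linspace(0,.862,11):
    f=p0-a; d=-210*(np.cos(f)-np.cos(p0)); P.append([*(u*d),210*(np.sin(f)-np.sin(p0))])
P=np.array(P)
for k in (0,5): print(((P[k+1:k+6]-P[k])/100).round(2).tolist())
Q=P[::-1]
for k in (0,5): print("up",((Q[k+1:k+6]-Q[k])/100).round(2).tolist())
E
```

```text
{'time_s': np.float64(10.375), 'joints': array([ 0.173,  0.535, -0.888,  1.514,  0.421,  1.291,  0.908]), 'tool_pos': array([538.869, 180.913, 318.974]), 'tool_rot': array([ 3.138e+00,  1.000e-03, -3.043e+00]), 'ft_force': array([ 0.301,  7.386, -2.324]), 'gripper_width': np.float64(37.633), 'gripper_force': np.float64(3.08)}
[[-0.09, -0.01, -0.16], [-0.17, -0.02, -0.32], [-0.23, -0.02, -0.49], [-0.28, -0.03, -0.66], [-0.31, -0.03, -0.84]]
[[-0.02, -0.0, -0.18], [-0.02, -0.0, -0.36], [-0.01, -0.0, -0.54], [0.02, 0.0, -0.72], [0.06, 0.01, -0.9]]
up [[-0.04, -0.0, 0.18], [-0.07, -0.01, 0.35], [-0.09, -0.01, 0.53], [-0.08, -0.01, 0.72], [-0.06, -0.01, 0.9]]
up [[0.03, 0.0, 0.18], [0.08, 0.01, 0.35], [0.14, 0.01, 0.52], [0.22, 0.02, 0.68], [0.31, 0.03, 0.84]]
```

Request:
{"op": "drive_tool", "data": {"commands": [[[-0.02,0.04,0],[0,0,0],-1],[[-0.02,0.04,0],[0,0,0],-1],[[-0.02,0.04,0],[0,0,0],-1],[[-0.02,0.04,0],[0,0,0],-1],[[-0.02,0.04,0],[0,0,0],-1]]}}

```text
time_s: 11.0
tool_pos: [538.2, 184.0, 319.0]
tool_rot: [3.139, 0.003, -3.044]
ft_force: [3.9, 2.2, -1.7]
gripper_width: 30.6
gripper_force: 25.0
```

Request:
{"op": "drive_tool", "data": {"commands": [[[-0.09,-0.01,-0.16],[0,0,0],-1],[[-0.17,-0.02,-0.32],[0,0,0],-1],[[-0.23,-0.02,-0.49],[0,0,0],-1],[[-0.28,-0.03,-0.66],[0,0,0],-1],[[-0.31,-0.03,-0.84],[0,0,0],-1]], "newtons": 40}}

```text
time_s: 11.62
tool_pos: [505.3, 180.9, 235.3]
tool_rot: [3.141, 0.0, -3.043]
ft_force: [-0.7, 2.0, 3.3]
gripper_width: 30.5
gripper_force: 40.0
```

Request:
{"op": "drive_tool", "data": {"commands": [[[-0.02,0,-0.18],[0,0,0],-1],[[-0.02,0,-0.36],[0,0,0],-1],[[-0.01,0,-0.54],[0,0,0],-1],[[0.02,0,-0.72],[0,0,0],-1],[[0.06,0.01,-0.9],[0,0,0],-1]]}}

```text
time_s: 12.25
tool_pos: [511.6, 181.5, 144.2]
tool_rot: [-3.141, -0.001, -3.043]
ft_force: [-15.1, -6.4, 49.7]
gripper_width: 30.2
gripper_force: 40.0
```

Request:
{"op": "drive_tool", "data": {"commands": [[[0,0,0],[0,0,0],-1],[[0,0,0],[0,0,0],-1],[[0,0,0],[0,0,0],-1]]}}

```text
time_s: 12.62
tool_pos: [512.3, 181.5, 143.2]
tool_rot: [3.14, -0.0, -3.044]
ft_force: [0.7, 4.8, -7.5]
gripper_width: 30.7
gripper_force: 40.0
```

```bash
python3 - <<'E'
from h import *
print(st())
im=cv2.cvtColor(camera("scene"),cv2.COLOR_RGB2BGR); cv2.imwrite("pics/s3.png",cv2.resize(im[150:450,120:440],None,fx=1.9,fy=1.9,interpolation=cv2.INTER_CUBIC))
E
```

```text
{'time_s': np.float64(12.625), 'joints': array([ 0.104,  0.674, -0.776,  1.826,  0.595,  0.891,  0.716]), 'tool_pos': array([512.28 , 181.543, 143.176]), 'tool_rot': array([ 3.14 , -0.   , -3.044]), 'ft_force': array([ 0.666,  4.84 , -7.498]), 'gripper_width': np.float64(30.661), 'gripper_force': np.float64(39.998)}
```

View pics/s3.png

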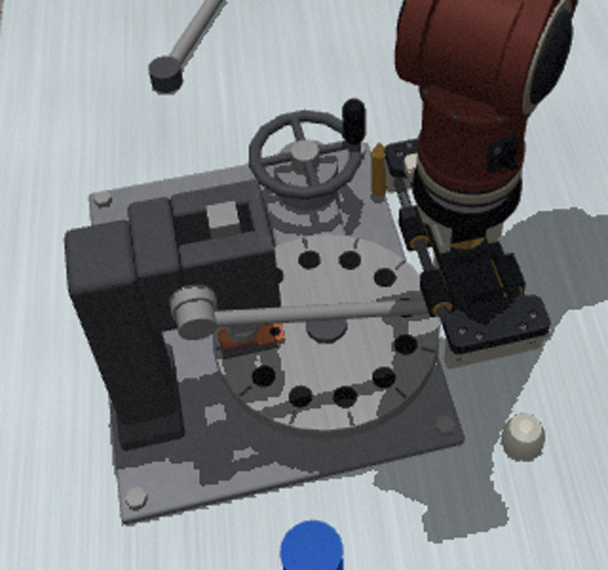

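The lever is at its lower stop: the force peak came there, after the tool had dropped 176 mm. The scene view shows the ram on the lug and the knob beside the pin. Swinging it back up.

Request:
{"op": "drive_tool", "data": {"commands": [[[-0.04,0,0.18],[0,0,0],-1],[[-0.07,-0.01,0.35],[0,0,0],-1],[[-0.09,-0.01,0.53],[0,0,0],-1],[[-0.08,-0.01,0.72],[0,0,0],-1],[[-0.06,-0.01,0.9],[0,0,0],-1]]}}

```text
time_s: 13.3
tool_pos: [506.4, 181.0, 233.8]
tool_rot: [3.139, -0.0, -3.044]
ft_force: [2.8, 7.2, -9.4]
gripper_width: 30.0
gripper_force: 40.0
```

Request:
{"op": "drive_tool", "data": {"commands": [[[0.03,0,0.18],[0,0,0],-1],[[0.08,0.01,0.35],[0,0,0],-1],[[0.14,0.01,0.52],[0,0,0],-1],[[0.22,0.02,0.68],[0,0,0],-1],[[0.31,0.03,0.84],[0,0,0],-1]]}}

```text
time_s: 13.92
tool_pos: [536.2, 183.8, 316.4]
tool_rot: [3.14, -0.004, -3.043]
ft_force: [2.6, 6.9, -11.9]
gripper_width: 30.6
gripper_force: 40.0
```

Request:
{"op": "drive_tool", "data": {"commands": [[[0,0,0],[0,0,0],-1],[[0,0,0],[0,0,0],-1]]}}

```text
time_s: 14.18
tool_pos: [537.3, 183.9, 318.1]
tool_rot: [3.14, 0.001, -3.043]
ft_force: [0.7, 5.0, -3.6]
gripper_width: 30.6
gripper_force: 40.0
```

Request:
{"op": "drive_tool", "data": {"commands": [[[0.02,0,0.04],[0,0,0],-1],[[0.02,0,0.04],[0,0,0],-1],[[0.02,0,0.04],[0,0,0],1],[[0.02,0,0.04],[0,0,0],1],[[0.02,0,0.04],[0,0,0],1]]}}

```text
time_s: 14.8
tool_pos: [539.6, 182.0, 323.1]
tool_rot: [-3.14, 0.001, -3.046]
ft_force: [-0.0, 0.4, -0.1]
gripper_width: 55.4
gripper_force: 0.0
```

Request:
{"op": "drive_tool", "data": {"commands": [[[0,0,0],[0,0,0],1],[[0,0,0],[0,0,0],1],[[0,0,0],[0,0,0],1],[[0,0,0.3],[0,0,0],1],[[0,0,0.8],[0,0,0],1]]}}

```text
time_s: 15.42
tool_pos: [538.5, 182.3, 402.0]
tool_rot: [-3.14, -0.004, -3.044]
ft_force: [0.4, 0.9, 0.7]
gripper_width: 93.0
gripper_force: 0.0
```

Request:
{"op": "drive_tool", "data": {"commands": [[[-0.4,-0.5,0],[0,0,0],1],[[-0.8,-1,0],[0,0,0],1],[[-0.8,-1,0],[0,0,0],1],[[-0.8,-1,0],[0,0,0],1]]}}

```text
time_s: 15.92
tool_pos: [459.3, 83.5, 403.1]
tool_rot: [3.141, 0.001, -3.044]
ft_force: [0.6, 0.0, 0.4]
gripper_width: 92.9
gripper_force: 0.0
```

```bash
python3 - <<'E'
from h import *
print(st())
a=camera("top")[90:270,210:410,::-1]; b=camera("scene")[150:450,120:440,::-1]
cv2.imwrite("pics/f.png",np.hstack([cv2.resize(np.ascontiguousarray(a),(400,360)),cv2.resize(np.ascontiguousarray(b),(384,360))]))
E
```

```text
{'time_s': np.float64(15.925), 'joints': array([ 0.492,  0.297, -0.975,  1.601,  0.249,  1.375,  1.157]), 'tool_pos': array([459.255,  83.465, 403.108]), 'tool_rot': array([ 3.141e+00,  1.000e-03, -3.044e+00]), 'ft_force': array([0.566, 0.016, 0.382]), 'gripper_width': np.float64(92.922), 'gripper_force': np.float64(0.0)}
```

View pics/f.png

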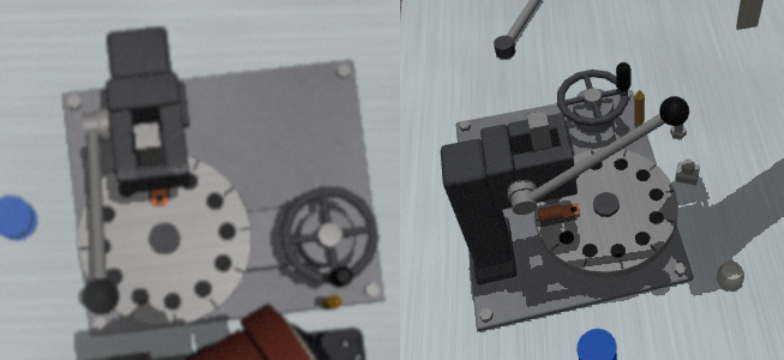

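In the final views the lever ball is back at its original pixel, about (348,242). The knob is at the pin (about 187° in the world frame, against the pin's 185°), and the lug is under the ram. The gripper is clear.

```bash
python3 -c "
from plant import r
print(r.sign_off())"
```

```text
the job is handed in; nothing more can be done
None
```

I cranked the wheel about 1.2 turns anticlockwise until the lug was under the ram and the knob at the pin. I then pulled the lever to its lower stop, swung it back up, let go of everything and handed the job in; no verdict was returned.

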